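Turn a rinsed sushi tray over onto its draining board

TASK

Push the black tray, with its wooden draining board lying on top, fully home into the steel cradle of the turn-over stand. Then swing the cradle right over by its orange bar and lower it gently onto the other side, so that the board lies underneath and the tray rests mouth-down on it to drain; keep tray and board together throughout and let go at the end. Leave the bottles and the bowl where they are.

Things in the scene. Friction and masses are not known exactly. Their poses are not given: they have to be found in the camera images.
- stand: Fixed turn-over stand: blue board flat on the table, x -220 to +80 mm, y -190 to +190 mm, 12 mm thick. Origin on the table under the middle of the hinge; z up, x = direction in which the pair is pushed in, the cradle swings over from the -y half to the +y half. Hinge axis along x, 42 mm above the origin, between two dark posts (x = -47, +47 mm, 52 mm high).
- strip (a point): On the stand: point on the top of its white loading strip (stand x -220 to -55 mm, y -150 to 0), 19 mm above the table, which leads level into the mouth of the cradle; the tray starts on it. This point lies at stand (-142, -67, 19) mm, on the pocket's centre line.
- cradle (a joint): Angle of the steel cradle (350 g) about the hinge, rad: 0 = lying on the -y half of the stand (start), 1.57 = straight up, 3.14 = lying on the +y half; stops at both ends. No spring, light damping (0.15 N m s/rad): let go on the way, it falls.
- seat (a point): Where the pair's middle is when home in the cradle's pocket; turns with the cradle, axes as the stand's at joint 0. At stand (2, -67, 42) mm at joint 0, (2, 67, 42) at 3.14. Pocket of slats, inside 94 mm wide (y), 48 high; stop plate 52 mm beyond this point (+x); mouth 44 mm before it, side lips flaring 12 mm each to 66 mm before it. Home, the pair touches the stop and sticks 8 mm out.
- bar (a point): Middle of the cradle's orange round bar, 12 mm diameter, 155 mm from the hinge axis and parallel to it; turns with the cradle. At joint 0 at stand (3, -155, 42) mm, 30 mm above the blue board. 90 mm free between its side arms, 30 mm free gap to the cradle wall, outer side free. Pinched across from above, it can turn in the fingers while the tool keeps pointing down.
- tray: Black rigid tray 104 (x) by 88 (y) by 34 mm high, walls and floor 4 mm, open on top, about 180 g. Origin at the centre of its underside, z out of its mouth. It starts mouth up on the loading strip before the cradle's mouth, a little off line and askew, its x roughly along the stand's x.
- board: Pale wooden draining board 104 by 88 by 10 mm with dark grooves, about 160 g, lying on the tray's rim; a panel 7 mm deep under it sits in the tray's mouth with 2 mm play, so a push on either moves both. Origin at the centre of the face on the rim (34 mm above the tray's origin), z away from the tray. Together they are 44 mm high.
- bottle_orange: Orange squeeze bottle with white nozzle, 60 mm diameter, 174 mm high; origin under its centre. Leave alone.
- bottle_cream: Cream-white squeeze bottle with white nozzle, 60 mm diameter, 174 mm high; origin under its centre. Leave alone.
- bowl: Blue ceramic bowl, 90 mm diameter, 40 mm high; origin under its centre. Leave alone.
Things that resemble listed ones, but are neither listed nor needed, are in the scene too. What is shaped like the tray but green is not meant.

How it is judged:
By the outcome, as a careful person would: the job done as asked, in the order asked, and still so for the second after the job is handed in, with the robot touching nothing.
It also fails if it takes over 64 s, if anything falls off the work surface, if the arm or the gripper's body presses on something with over 40 N, if the wrist force passes 120 N, or if a joint passes its speed limit or range.

ROBOT

A 6-joint arm with a two-finger parallel gripper is mounted at the origin on the work surface. World frame = base frame: x ahead of the robot, y to its left, z up, the work surface at z = 0. Lengths are in mm, angles in rad, forces in N, time in s.
With the tool pointing down it reaches from about 325 to 1000 mm from the base axis. Payload 5.1 kg.
Tool frame: the origin (TCP) lies midway between the tips of the shut fingers; the grasp point (between the pads) lies 19 mm behind it (r.grip_point_offset is the distance from the TCP to the grasp point, in mm); z points along the fingers, y is the line along which they close (so a half turn about z gives the same grasp; the last joint's range is limited). The gripper opens to 85 mm and grips with 20 to 120 N. Pads are 22 mm wide; open, the fingers measure 114 mm over their backs; the gripper's body (76 mm by 85 mm) begins 54 mm behind the grasp point. The pads swing forward as they close: fully open they stand 13 mm farther back than shut.
Start: joints at [1.065, 0.124, 1.65, -0, 1.367, -0.083], TCP at [266.724, 592.742, 231.322] pointing down, gripper open.
Joint ranges: [-2.61, 2.61], [-1.02, 2.33], [0.03, 2.71], [-1.35, 4.49], [0.32, 2.68], [-2.91, 2.91]. Speed limits (rad/s): [2.57, 2.57, 3.14, 3.14, 3.14, 3.14].

INTERFACE

Orientations are given as a unit quaternion [w, x, y, z].
In Python, from bench import r, claw, ik, viewer, workorder, telemetry gives the robot as it stands. Calls block until the motion is done:
- r.reach(position, orientation): joint-space move of the TCP to a pose.
- r.line_to(position, ori=None, rate=150, contact_N=None): straight line of the TCP; ori=None keeps the orientation; rate is the mean speed in mm/s. With contact_N (N) it stops when the force on the tool has changed by that much, and returns True; else False.
- r.move_joints(angles): joint-space move.
- claw.move_gripper(opening): finger opening in mm; the grip force is fixed at half the most; returns when the fingers have stopped.
- r.pause(seconds).
- ik(position, orientation): joint angles nearest the present ones, or None.
- viewer.read_camera(name): name is "side" or "top" or "wrist"; returns a dict with "image" (480x640x3 uint8, blue, green, red), "intrinsics" (3x3 intrinsics, pixels), "view" (4x4, takes a point from world to camera coordinates). Camera axes: x right, y down, z forward; pixel columns grow to the right and rows downward; lengths in mm; the calibration is good to about 2 mm. The wrist camera is an equidistant fisheye: a pixel r from the principal point sees the ray r / f radians off the axis. A picture is of the moment at which its call begins. There is no depth.
A pose or a line that the arm cannot do raises r.MotionError and nothing moves.
- workorder.sign_off(): hands the job in; it is judged then, once.
Readings, each from a call of its own:
- telemetry.read_t(): time.
- telemetry.read_joint_pos(): joint angles.
- telemetry.read_joint_vel(): joint speeds.
- telemetry.read_effort(): joint torques, N m.
- telemetry.read_eef_pos(): TCP position.
- telemetry.read_orientation(): TCP orientation.
- telemetry.read_ft_force(): force on the tool from outside, world axes, zero at the start.
- telemetry.read_torque(): the same for the moment, N m.
- telemetry.read_gripper_width(): finger opening in mm.
- telemetry.read_gripper_force(): force on a finger pad.
Only numpy, scipy, OpenCV 4.12 (cv2) and the standard library are available. Lean on these libraries where they do the work, as an engineer would, in place of code of your own. Each camera call takes 0.05 s, during which the arm holds its last target. There are 200 camera calls.

## Working session

There is one attempt and no reset: what is moved stays moved. The work goes in short steps, each a Python script; the robot and the scene stay as the last script left them, time stands still between calls to the robot, and variables do not carry over. Pictures are saved under pics/ and viewed, at most 10 in all, crops included, and the job is handed in when it is done.

```bash
mkdir -p pics; ls; python3 - <<'E'
from bench import r,viewer,telemetry
import cv2,numpy as np
for n in ("top","side"):
    c=viewer.read_camera(n); cv2.imwrite(f"pics/{n}0.png",c["image"]); print(n,c["intrinsics"].round(1).tolist(),c["view"].round(3).tolist())
print(telemetry.read_t(),telemetry.read_orientation(),r.grip_point_offset)
E
```

```text
pics
top [[437.4, 0.0, 314.8], [0.0, 437.4, 241.2], [0.0, 0.0, 1.0]] [[0.023, -1.0, 0.014, -24.741], [-0.997, -0.024, -0.077, 512.351], [0.077, -0.012, -0.997, 1055.412], [0.0, 0.0, 0.0, 1.0]]
side [[456.9, 0.0, 315.5], [0.0, 456.9, 240.8], [0.0, 0.0, 1.0]] [[0.845, -0.535, -0.017, -447.693], [-0.359, -0.542, -0.76, 238.229], [0.397, 0.648, -0.65, 1067.297], [0.0, 0.0, 0.0, 1.0]]
0.1 [-2.68375748e-04  2.09831180e-01  9.77737169e-01 -9.12468055e-04] 18.700000000000003
```

View pics/top0.png

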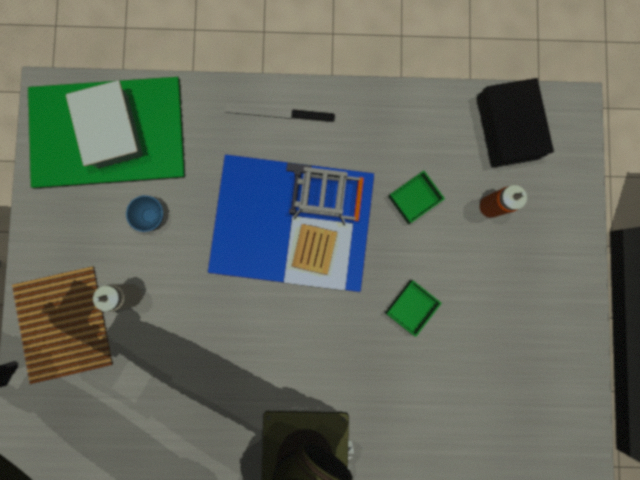

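View pics/side0.png

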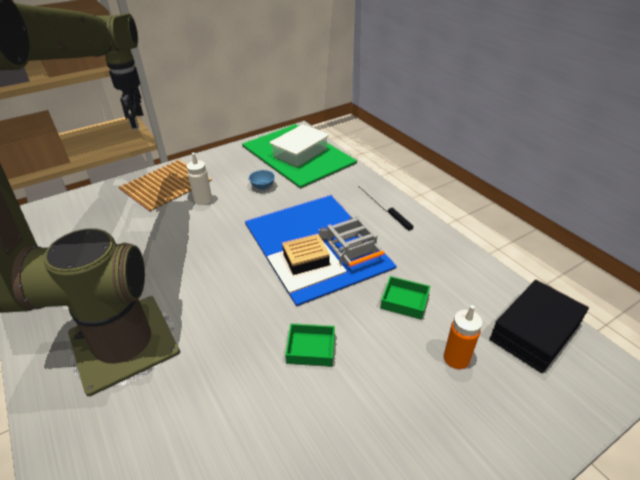

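The top view shows the pair (pale grooved board on a black tray) at (315,250) on the white strip, which leads to the cradle at (330,195); the orange bar is at (360,198). The tray candidates are the black one under the board (side 306,255), two green ones at top (416,197) and (412,307), and the large black box at (515,122). Only the first is black, tray-sized, carries the board and sits on the strip. I'll confirm it in a crop.

```bash
cat > h.py <<'E'
from bench import r,claw,ik,viewer,workorder,telemetry
import cv2,numpy as np
from scipy.spatial.transform import Rotation as R
def ray(c,uv,z,fish=False):
    """world points on plane z of pixels uv"""
    K,V=c["intrinsics"],c["view"]; uv=np.atleast_2d(uv).astype(float)
    p=(uv-[K[0,2],K[1,2]])/[K[0,0],K[1,1]]
    if fish:
        t=np.linalg.norm(p,axis=1,keepdims=True)+1e-9; d=np.hstack([p/t*np.sin(t),np.cos(t)])
    else: d=np.hstack([p,np.ones((len(p),1))])
    d=d@V[:3,:3]; o=-V[:3,:3].T@V[:3,3]
    return o+d*((z-o[2])/d[:,2])[:,None]
def hsv(c): return cv2.cvtColor(c["image"],cv2.COLOR_BGR2HSV)
def biggest(m,roi=None):
    if roi:
        n=np.zeros_like(m); x0,y0,x1,y1=roi; n[y0:y1,x0:x1]=m[y0:y1,x0:x1]; m=n
    return max(cv2.findContours(m,0,1)[0],key=cv2.contourArea)
def rect(pts):
    (c,s,a)=cv2.minAreaRect(pts[:,:2].astype(np.float32)); return np.array(c),s,a
WOOD=((8,60,110),(28,255,255)); BLUE=((105,120,60),(125,255,255)); ORANGE=((3,150,120),(14,255,255))
E
python3 - <<'E'
from h import *
for n in("top","side"):
    c=viewer.read_camera(n); h=hsv(c)
    roi=(200,145,385,300) if n=="top" else (240,190,400,305)
    b=biggest(cv2.inRange(h,*BLUE),roi); hull=cv2.convexHull(b)[:,0]
    print(n,"stand",rect(ray(c,hull,12)))
    q=cv2.approxPolyN(hull[:,None],4)[0]; print(q.tolist(), ray(c,q,12)[:,:2].round(1).tolist())
    roi=(285,220,345,280) if n=="top" else (275,225,335,275)
    w=biggest(cv2.inRange(h,*WOOD),roi); print("board",cv2.boundingRect(w),rect(ray(c,w[:,0],63)))
    x0,y0,x1,y1=(270,150,390,300) if n=="top" else (260,200,410,300)
    cv2.imwrite(f"pics/{n}c.png",cv2.resize(c["image"][y0:y1,x0:x1],None,fx=4,fy=4,interpolation=2)) 
a=[cv2.imread(f"pics/{n}c.png") for n in("top","side")]
a=[cv2.resize(i,(int(i.shape[1]*400/i.shape[0]),400)) for i in a]
i=np.hstack(a); cv2.imwrite("pics/crop1.png",cv2.resize(i,None,fx=min(1,800/i.shape[1]),fy=min(1,800/i.shape[1])))
E
```

```text
top stand (array([569.50482178, 140.74778748]), (187.96697998046875, 298.2655334472656), 84.2541275024414)
[[299, 163], [283, 282], [207, 272], [224, 154]] [[709.4, 31.5], [411.1, 63.1], [431.3, 250.2], [727.3, 220.0]]
board (292, 224, 45, 50) (array([491.70248413, -10.71140671]), (87.67637634277344, 105.18453979492188), 78.16262817382812)
side stand (array([569.24987793, 145.02104187]), (178.26104736328125, 298.7305908203125), 84.18840026855469)
[[352, 217], [266, 257], [244, 221], [330, 195]] [[715.1, 83.3], [410.6, 67.7], [430.1, 249.0], [724.3, 218.2]]
board (283, 235, 47, 30) (array([491.78271484, -13.44503784]), (92.56016540527344, 108.11273193359375), 77.9623794555664)
```

View pics/crop1.png

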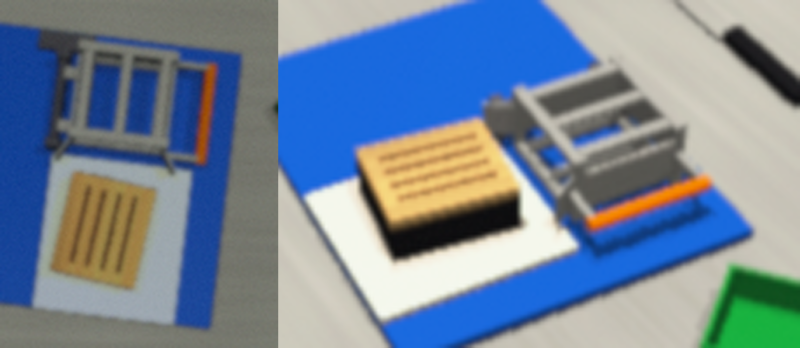

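The crop confirms it: a black tray (side crop 450,220) carrying the grooved board, sitting askew on the white strip before the cradle's mouth, with the orange bar on the outer side. Next I'll hover over the stand and take one close wrist look to refine.

```bash
cat >> h.py <<'E'
S=dict(o=np.array([630.,39.]),a=np.radians(-5.75))
try: S.update(np.load("s.npy",allow_pickle=True).item())
except FileNotFoundError: pass
def W(x,y,z):
    c,s=np.cos(S["a"]),np.sin(S["a"]); return np.array([S["o"][0]+c*x-s*y,S["o"][1]+s*x+c*y,z])
def St(p):
    c,s=np.cos(S["a"]),np.sin(S["a"]); d=np.atleast_2d(p)[:,:2]-S["o"]; return np.c_[c*d[:,0]+s*d[:,1],-s*d[:,0]+c*d[:,1]]
def Q(yaw=0,near=True):
    """tool down, finger line (tool y) along stand y turned by yaw; of the two half-turns the one with the smaller last joint"""
    best=None
    for k in(0,np.pi):
        t=S["a"]+yaw+k; y=np.array([-np.sin(t),np.cos(t),0]); z=np.array([0,0,-1.])
        q=R.from_matrix(np.c_[np.cross(y,z),y,z]).as_quat(scalar_first=True)
        j=ik(W(-60,-60,200),q)
        if j is not None and (best is None or abs(j[5])<best[0]): best=(abs(j[5]),q)
    return best[1]
E
python3 - <<'E'
from h import *
r.reach(W(-60,-70,330),Q()); print(telemetry.read_joint_pos().round(2) if hasattr(telemetry.read_joint_pos(),'round') else telemetry.read_joint_pos())
c=viewer.read_camera("wrist"); cv2.imwrite("pics/w1.png",c["image"]); print(c["intrinsics"].round(1).tolist(),c["view"].round(3).tolist(),telemetry.read_t())
E
```

```text
[-0.14 -0.11  1.72  0.    1.53  1.53]
[[371.6, 0.0, 318.3], [0.0, 371.6, 244.2], [0.0, 0.0, 1.0]] [[-0.099, -0.995, 0.0, 32.305], [-0.957, 0.095, 0.275, 478.897], [-0.274, 0.027, -0.961, 627.807], [0.0, 0.0, 0.0, 1.0]] 2.7083
```

View pics/w1.png

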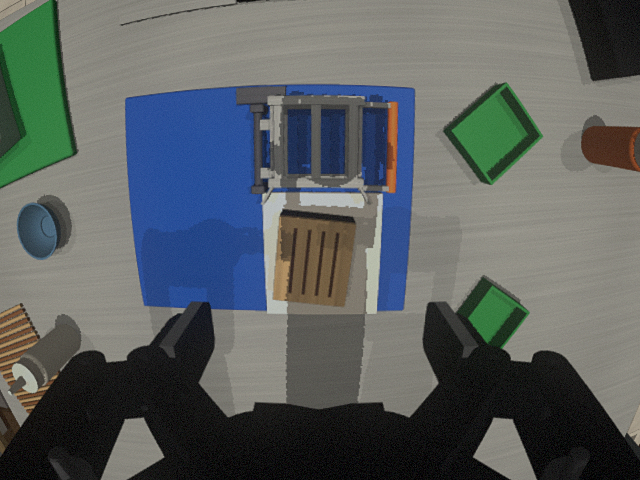

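The wrist view shows the whole blue board (corners about (125,98), (414,88), (404,311), (146,306)), the bar at (392,147) and the pair at (315,258), tilted anticlockwise in the picture. I'll refine all three by casting rays.

```bash
python3 - <<'E'
from h import *
c=viewer.read_camera("wrist"); h=hsv(c)
m=cv2.inRange(h,(105,120,25),(125,255,255)); m[:,:110]=0;m[:,430:]=0;m[320:]=0;m[:75]=0
cnt=np.vstack([k[:,0] for k in cv2.findContours(m,0,1)[0] if cv2.contourArea(k)>300])
P=ray(c,cnt,12,True); hull=cv2.convexHull(P[:,:2].astype(np.float32))
q=cv2.approxPolyN(hull,4)[0]; print("rect",rect(P),"quad",q.round(1).tolist())
ctr,s,a=rect(P); yaw=np.radians(a-90 if a>45 else a)
o=ctr+np.array([np.cos(yaw),np.sin(yaw)])*70
S.update(o=o,a=yaw); np.save("s.npy",dict(o=o,a=yaw)); print("origin",o,np.degrees(yaw))
b=biggest(cv2.inRange(h,(3,150,60),(14,255,255)),(370,85,415,205)); B,s,a=rect(ray(c,b[:,0],42,True)); print("bar stand",St(B),s,a)
w=biggest(cv2.inRange(h,(8,60,50),(28,255,255)),(265,200,365,312))
T,s,a=rect(ray(c,w[:,0],63,True)); print("board stand",St(T),s,a)
t=viewer.read_camera("top");ht=hsv(t)
b=biggest(cv2.inRange(ht,*ORANGE),(345,170,375,230)); B,s,a=rect(ray(t,b[:,0],42)); print("top bar stand",St(B),s,a)
E
```

```text
rect (array([562.8795166 ,  46.59869385]), (376.5141906738281, 297.0761413574219), 84.1249771118164) quad [[729.9000244140625, 218.60000610351562], [434.29998779296875, 249.10000610351562], [396.29998779296875, -125.5], [691.2999877929688, -155.89999389648438]]
origin [632.51184393  39.43357061] -5.875022888183594
bar stand [[   2.75676777 -154.36567964]] (10.733494758605957, 104.87496185302734) 85.15596771240234
board stand [[-131.16694582  -63.61299758]] (87.64362335205078, 105.14958190917969) 77.9752426147461
top bar stand [[ -31.7328162  -152.54385147]] (5.57009220123291, 25.559612274169922) 74.34852600097656
```

```bash
python3 - <<'E'
from h import *
q=Q(np.pi/2); claw.move_gripper(60)
r.reach(W(-131,28,110),q); r.line_to(W(-131,28,26),rate=120)
print("hit",r.line_to(W(-131,-12,26),rate=40,contact_N=15),St(telemetry.read_eef_pos()),telemetry.read_ft_force())
r.line_to(W(-131,20,26),rate=120); r.line_to(W(-131,20,120),rate=150)
q=Q(); claw.move_gripper(40); r.reach(W(-225,-67,120),q)
c=viewer.read_camera("wrist"); cv2.imwrite("pics/w2.png",c["image"])
t=viewer.read_camera("side"); h=hsv(t)
w=biggest(cv2.inRange(h,*WOOD),(275,225,345,275)); T,s,a=rect(ray(t,w[:,0],63)); print("board stand",St(T),s,a-90-np.degrees(S["a"]),telemetry.read_t())
E
```

```text
hit False [[-130.95893223  -12.07660076]] [-0.1268179  -0.35189851  0.31840721]
board stand [[-131.44997495  -72.43934293]] (92.57998657226562, 107.8487319946289) -3.4397964477539062 9.3083
```

View pics/w2.png

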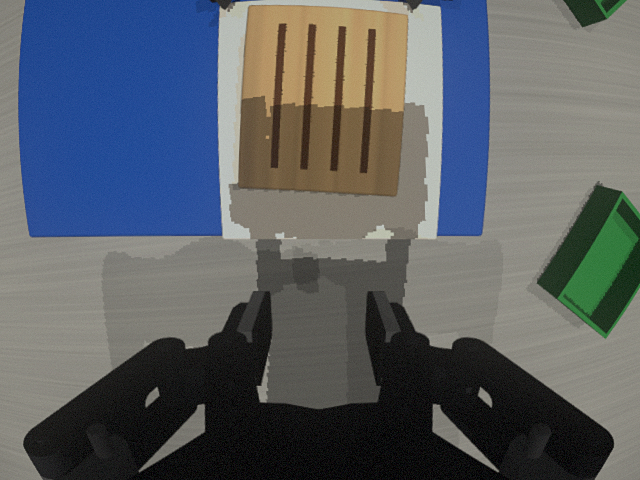

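The pair is now nearly in line: the board's corners are (248,7), (407,12), (398,195) and (239,187), a residual yaw of about -3°. The flared lips and a flush two-finger push will take care of that, so I'm pushing home.

```bash
python3 - <<'E'
from h import *
r.line_to(W(-225,-68,26),rate=120)
print("leg1",r.line_to(W(-85,-68,26),rate=50,contact_N=15),St(telemetry.read_eef_pos()),telemetry.read_ft_force())
print("leg2",r.line_to(W(-52,-68,26),rate=20,contact_N=12),St(telemetry.read_eef_pos()),telemetry.read_ft_force())
c=viewer.read_camera("side"); cv2.imwrite("pics/s3.png",cv2.resize(c["image"][190:310,260:420],(800,600),interpolation=2))
print(telemetry.read_t())
E
```

```text
leg1 False [[-85.07474053 -67.98197085]] [-1.90089759 -0.6260783  -0.93759248]
leg2 True [[-62.41581181 -67.99949487]] [ 0.00209493 -0.01256349  1.09395395]
14.375
```

View pics/s3.png

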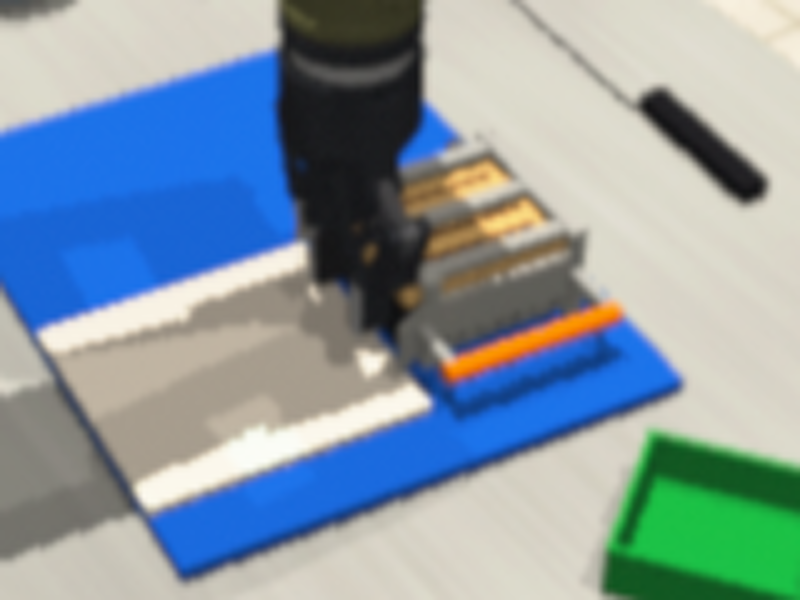

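The pair is inside the pocket, seen between the slats at (480,200). Contact came at TCP x = -62.4, where -61 is expected for home. I'll press once more a little harder to confirm the stop, then back off and check from the wrist.

```bash
python3 - <<'E'
from h import *
print("again",r.line_to(W(-50,-67.5,26),rate=15,contact_N=25),St(telemetry.read_eef_pos()),telemetry.read_ft_force())
r.line_to(W(-80,-67.5,26),rate=100); r.line_to(W(-80,-67.5,38),rate=100)
print("high",r.line_to(W(-50,-67.5,38),rate=20,contact_N=20),St(telemetry.read_eef_pos()))
r.line_to(W(-150,-67.5,38),rate=150)
r.line_to(W(-150,-67.5,180),rate=200)
c=viewer.read_camera("wrist"); cv2.imwrite("pics/w4.png",c["image"]); print(telemetry.read_t())
h=hsv(c); w=[k[:,0] for k in cv2.findContours(cv2.inRange(h,(8,60,50),(28,255,255)),0,1)[0] if cv2.contourArea(k)>150]
for k in w: p=St(ray(c,k,63,True)); print(p.min(0).round(1),p.max(0).round(1),cv2.boundingRect(k))
E
```

```text
again True [[-62.93370524 -67.86319617]] [ 0.00618343  0.52782963 -0.01145312]
high True [[-62.82533022 -67.5042898 ]]
18.15
[-428.5  298.7] [-324.2  391.5] (0, 372, 33, 51)
[ -51.3 -109.4] [-42.  -22.2] (252, 79, 130, 15)
[ -52.2 -153.1] [  22.  -142.5] (427, 0, 16, 99)
[ -31.1 -102.1] [ 16.6 -72.2] (326, 0, 45, 65)
[-31.1 -61.5] [ 16.5 -31. ] (265, 0, 46, 65)
```

View pics/w4.png

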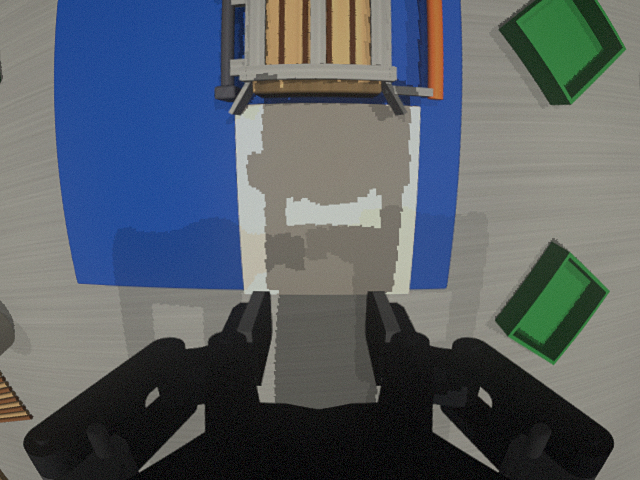

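The pair is square and home: its rear edge is straight at row ~94, about 9 mm outside the mouth, and three pushes stopped at the same place. Next is the bar at (435,50).

```bash
python3 - <<'E'
from h import *
q=Q(); claw.move_gripper(28)
r.reach(W(3,-155,130),q)
print("down",r.line_to(W(3,-155,42-18.7),rate=70,contact_N=10),telemetry.read_eef_pos(),telemetry.read_ft_force())
claw.move_gripper(0); r.pause(.3)
print(telemetry.read_gripper_width(),telemetry.read_gripper_force(),telemetry.read_ft_force(),St(telemetry.read_eef_pos()),telemetry.read_t())
c=viewer.read_camera("wrist"); cv2.imwrite("pics/w5.png",c["image"])
E
```

```text
down False [ 620.34817897 -115.47960034   24.65821306] [-2.92647792 -0.3293343   5.6225264 ]
9.780558449774682 58.57107996940613 [-1.18181904  1.00806394  5.21716078] [[   3.62766273 -154.98101935]] 21.4583
```

View pics/w5.png

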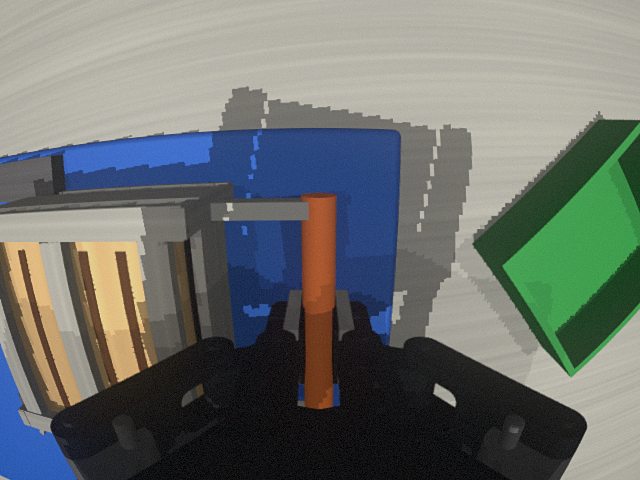

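The fingers straddle the orange bar at (320,300) and are closed on it (58 N). There is a small 5 N upward load, so I'll swing the first 30° while watching the forces.

```bash
cat >> h.py <<'E'
def swing(a0,a1,n,rate,x=3,off=18,lim=45):
    for a in np.radians(np.linspace(a0,a1,n+1)[1:]):
        r.line_to(W(x,-155*np.cos(a),42+155*np.sin(a)-off),rate=rate)
        f=np.array(telemetry.read_ft_force()); p=np.array(telemetry.read_eef_pos()); s=St(p)[0]
        print(round(np.degrees(a)),"f",f.round(1),"th",round(np.degrees(np.arctan2(p[2]+off-42,-s[1])),1),"rad",round(np.hypot(p[2]+off-42,s[1]),1),"w",round(telemetry.read_gripper_width(),1))
        if np.linalg.norm(f)>lim: print("STOP"); break
    print(telemetry.read_t())
E
python3 - <<'E'
from h import *
print(telemetry.read_eef_pos(),telemetry.read_ft_force())
swing(0,30,5,70)
E
```

```text
[ 620.24924412 -115.11304407   23.96821564] [-0.80753519  0.44811719  6.07207568]
6 f [ 4.8 -1.6 -2.1] th 5.9 rad 155.0 w 10.1
12 f [ 5.7 -2.3 -2.9] th 11.9 rad 155.2 w 10.1
18 f [ 5.7 -3.  -2. ] th 17.8 rad 155.5 w 9.9
24 f [ 5.  -4.5 -3. ] th 23.7 rad 155.9 w 9.8
30 f [ 3.6 -7.3 -2. ] th 29.6 rad 156.3 w 9.8
23.4333
```

```bash
python3 - <<'E'
from h import *
swing(30,162,22,80)
c=viewer.read_camera("side"); cv2.imwrite("pics/s6.png",cv2.resize(c["image"][140:320,230:470],(800,600)))
E
```

```text
36 f [ 3.7 -8.8 -0.8] th 35.5 rad 156.8 w 10.1
42 f [ 0.5 -9.4  3.5] th 41.7 rad 157.5 w 9.4
48 f [  0.3 -10.7   5.8] th 47.5 rad 158.2 w 9.9
54 f [ -0.1 -11.3   8.1] th 53.4 rad 158.8 w 9.7
60 f [ -3.8 -10.8  13.1] th 59.5 rad 159.7 w 10.1
66 f [ -5.6 -11.8  16.7] th 65.4 rad 160.3 w 9.9
72 f [-5.1 -8.8 15.3] th 71.5 rad 159.9 w 9.7
78 f [-4.9 -6.1 15.4] th 77.7 rad 159.4 w 9.5
84 f [-3.8 -3.8 13.9] th 83.8 rad 158.8 w 10.0
90 f [-2.1 -2.  12.9] th 89.9 rad 158.2 w 9.6
96 f [-0.2  0.2 10.3] th 96.0 rad 157.5 w 9.7
102 f [2.2 0.2 8.1] th 102.1 rad 156.8 w 10.0
108 f [2.6 1.3 5.8] th 108.3 rad 156.2 w 9.9
114 f [4.6 1.3 2.8] th 114.4 rad 155.5 w 9.8
120 f [6.2 1.6 1. ] th 120.5 rad 155.0 w 10.0
126 f [ 8.5  0.9 -1.2] th 126.8 rad 154.5 w 9.6
132 f [ 6.5 -1.2 -0.1] th 132.5 rad 154.4 w 9.8
138 f [6.5 0.  0.1] th 138.7 rad 154.9 w 9.8
144 f [ 8.  -0.   0.5] th 144.8 rad 155.3 w 9.3
150 f [8.9 0.  0. ] th 151.0 rad 155.5 w 9.5
156 f [ 8.6  1.1 -0.4] th 157.0 rad 155.7 w 9.8
162 f [10.5  1.5 -0.1] th 163.1 rad 155.7 w 9.6
31.1333
```

View pics/s6.png

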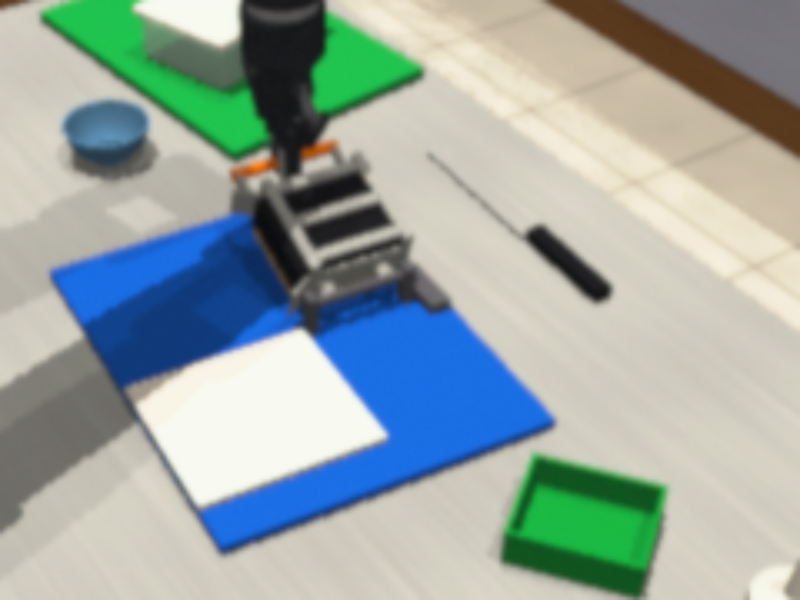

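The cradle is nearly over: the black tray bottom is on top, the board beneath, and the bar is held at (285,160). I'll lower it slowly until it rests, then let go.

```bash
python3 - <<'E'
from h import *
swing(162,174,3,30)
b=W(3,155,42-18-4); b[2]=42-18-4
print("rest",r.line_to(b,rate=15,contact_N=9),telemetry.read_eef_pos(),telemetry.read_ft_force())
r.pause(.5); print(telemetry.read_eef_pos(),telemetry.read_ft_force())
claw.move_gripper(26); r.pause(.4)
p=np.array(telemetry.read_eef_pos()); print(p,telemetry.read_ft_force(),telemetry.read_gripper_width())
print(r.line_to(p+[0,0,25],rate=30,contact_N=15)); r.line_to(p+[0,0,200],rate=150)
c=viewer.read_camera("side"); q=viewer.read_camera("wrist")
for n,k,f in(("side",c,0),("wrist",q,1)):
    h=hsv(k); m=[x for x in cv2.findContours(cv2.inRange(h,(3,150,60),(14,255,255)),0,1)[0] if cv2.contourArea(x)>60]
    for x in m: B,s,a=rect(ray(k,x[:,0],42,bool(f))); print(n,St(B).round(1),np.round(s))
a=cv2.resize(c["image"][150:300,240:400],(426,400)); b=cv2.resize(q["image"],(374,400)) 
cv2.imwrite("pics/end.png",np.hstack([a,b])); print(telemetry.read_t())
E
```

```text
166 f [10.9  1.4 -5.6] th 167.4 rad 155.7 w 9.4
170 f [10.3  0.1 -4.6] th 171.2 rad 155.4 w 9.9
174 f [ 8.5 -1.6 -1.8] th 175.0 rad 155.1 w 9.8
32.7083
rest True [651.53006663 193.28412291  27.07197275] [-0.42452966  1.15072139  3.0105822 ]
[651.56968736 193.24539079  27.56956374] [-3.6702618   5.70187882 -3.24103118]
[654.47627162 192.06834332  30.29169552] [-0.25607497 -0.00082453 -0.35495062] 26.168286255230335
False
side [[  33.9 -490. ]] [115.  61.]
side [[-216.1  636.9]] [ 20. 268.]
side [[ 69.8 666. ]] [ 19. 269.]
side [[435.3  72.9]] [ 165. 1272.]
wrist [[  1.7 155.3]] [ 11. 107.]
37.1333
```

View pics/end.png

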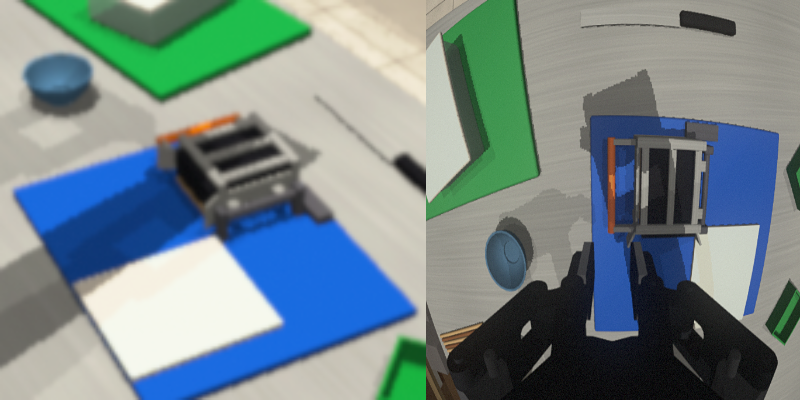

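The cradle lies on the +y side (bar at stand (1.7, 155.3), left-panel pixel (205,130)). The black tray underside shows between the slats, the bowl hasn't moved, and the gripper is clear. Handing in.

```bash
python3 -c "
from bench import workorder
print(workorder.sign_off())"
```

```text
the job is handed in; nothing more can be done
None
```

The tray and board were pushed home, swung over by the bar and lowered to rest tray mouth-down over the board; I let go and handed the job in at about 37 s, with no verdict returned.

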